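# Scoop coax adapters into the kit tin

### The job

With the scoop, pick up at least three of the four brass adapters from the sloped steel tray in one scoopful and tip them into the round tin; any left over may stay in the tray, but none may end up anywhere else. Then stand the empty scoop flat on its rubber mat again and let go. Never touch the adapters with the gripper, and leave the tin, the square box and the other things on the bench where they stand.

Things in the scene. Friction and masses are not known exactly. Their poses are not given: they have to be found in the camera images.
- tray: Fixed steel tray, 253 long (x) x 114 wide (y). Origin: centre of its underside, z up. Floor 3 thick; inside width 106 (y -53 to 53). Side walls 40 high, 4 thick; the -x end wall is 25 high, inner face at x = -122.5. At the +x end a 45 degree ramp rises from x = 98 at floor height to x = 122.5, 27.5 high, where it meets a 50 high upright end wall. The adapters lie on its flat floor.
- ramp_foot (a point): Middle of the foot of the tray's ramp, on the inner floor (tray x = 98, y = 0, 3 above the bench). Axes as the tray's. The adapters lie from about 110 to 10 mm behind it (-x), leaving room for the scoop behind them; driven towards the ramp, they ride up it and into the scoop.
- scoop: Loose aluminium hand scoop, 220 g, standing flat on the mat. Origin: centre of the pan's underside; x forward to the open lip, y left, z up. Pan 96 long (x -48 to 48) x 92 wide outside; floor 2 thick; side and back walls 2.5 to 3 thick, 36 high at the back, falling to 14 at the lip. A black upright handle stands behind the back wall.
- scoop_grip (a point): Middle of the scoop's handle: x = -82, y = 0, z = 95 in the scoop's frame; axes as the scoop's. The handle is a straight bar 22 (fore and aft) x 18 (across, y) x 60 long on a flat stem, leaning 20 degrees from z towards -x; its top is at x = -92, z = 123. Fingers can close on it along y, pointing down the handle.
- scoop_lip (a point): Middle of the scoop's front lip, on the underside (scoop x = 48, y = 0, z = 0). Axes as the scoop's.
- mat: Fixed black rubber mat, 200 (x) x 150 (y) x 3 thick, on which the scoop stands. Origin: centre of its underside.
- tin: Loose open round aluminium tin, 120 outside diameter, 70 high, wall 3, floor 4 thick, 600 g: the target. Origin: centre of its underside.
- tin_rim (a point): Centre of the round tin's mouth, 70 above its underside.
- adapter0: One of four identical brass coax adapters: a fat barrel 24 in diameter and 38 long with tapered ends, 50 g, lying on its side. Origin at its centre; x along its length.
- adapter1: A coax adapter like adapter0.
- adapter2: A coax adapter like adapter0.
- adapter3: A coax adapter like adapter0.
- square_box: Loose open square aluminium box, 115 x 115 x 60 high; not the target. Origin: centre of its underside.
- spray_can: Spray can, 58 diameter, 170 high, standing; a bystander. Origin: centre of its underside.
- screwdriver: Screwdriver, 190 long, lying along its x; a bystander.
- multimeter: Hand multimeter, 150 x 78 x 34, lying flat; a bystander. Origin: centre of its underside.
- jar: Amber jar, 60 diameter, 75 high, standing; a bystander. Origin: centre of its underside.
- microphone: Hand microphone, 95 x 58 x 36, lying; a bystander. Origin: centre of its underside.
- wrench: Wrench, 170 long, lying along its x; a bystander.

How it is judged:
By the outcome, as a careful person would: the job done as asked, in the order asked, and still so for the second after the job is handed in, with the robot touching nothing.
It also fails if it takes over 61 s, if anything falls off the work surface, if the arm or the gripper's body presses on something with over 40 N, if the wrist force passes 120 N, or if a joint passes its speed limit or range.

### The arm

A 6-joint arm with a two-finger parallel gripper is mounted at the origin on the work surface. World frame = base frame: x ahead of the robot, y to its left, z up, the work surface at z = 0. Lengths are in m, angles in rad, forces in N, time in s.
With the tool pointing down it reaches from about 0.225 to 0.725 m from the base axis. Payload 3.1 kg.
Tool frame: the origin (TCP) lies midway between the tips of the shut fingers; the grasp point (between the pads) lies manip.grip_depth behind it (manip.grip_depth is the distance from the TCP to the grasp point, in m); z points along the fingers, y is the line along which they close (so a half turn about z gives the same grasp; the last joint's range is limited). The gripper opens to 85 mm and grips with 20 to 120 N. Pads are 22 mm wide; open, the fingers measure 114 mm over their backs; the gripper's body (76 mm by 85 mm) begins 54 mm behind the grasp point. The pads swing forward as they close: fully open they stand 13 mm farther back than shut.
Start: joints at [-1.297, 0.048, 0.099, 1.622, 0, 1.443], TCP at [0.205, -0.483, 0.231] pointing down, gripper open.
Joint ranges: [-2.91, 2.91], [-0.99, 1.94], [-1.21, 1.42], [-2.12, 2.29], [-1.49, 1.47], [-3.14, 3.14]. Speed limits (rad/s): [2.79, 2.79, 3.14, 3.14, 3.14, 3.14].

### API

Orientations are given as a 3x3 rotation matrix whose columns are the frame's x, y, z axes.
In Python, from bench import manip gives the robot as it stands. Calls block until the motion is done:
- manip.move_pose(position, orientation): joint-space move of the TCP to a pose.
- manip.move_linear(position, rotation=None, v=0.15, force_limit=None): straight line of the TCP; rotation=None keeps the orientation; v is the mean speed in m/s. With force_limit (N) it stops when the force on the tool has changed by that much, and returns True; else False.
- manip.move_j(angles): joint-space move.
- manip.grip(opening, f_grip=None): finger opening in m; f_grip is the grip in N (None keeps the last); returns when the fingers have stopped.
- manip.wait(seconds).
- manip.ik(position, orientation): joint angles nearest the present ones, or None.
- manip.get_obs(): the state.
- manip.get_image(name): name is "scene" or "top" or "wrist"; returns (picture, depth): 400x640x3 uint8, blue, green, red; 400x640 float32, m along the optical axis (not along the pixel's ray), 0 where there is no reading.
- manip.calibration(name): a dict with "intrinsics" (3x3 intrinsics, pixels), "rvec" (rotation vector, rad) and "tvec" (3), from world to camera coordinates, as OpenCV has them; the wrist camera has in their place "T_tool_cam" (4x4, takes a point from camera to tool coordinates, whose origin is the TCP and whose axes are the flange's). Camera axes: x right, y down, z forward; pixel columns grow to the right and rows downward; lengths in m; the calibration is good to about 2 mm. A picture is of the moment at which its call begins: read the wrist's pose just before it. calibration takes no time and is no camera call.
A pose or a line that the arm cannot do raises manip.MotionError and nothing moves.
- manip.job_done(): hands the job in; it is judged then, once.
The state is a dict: "time": time; "joint_pos": joint angles; "qvel": joint speeds; "joint_torque": joint torques, N m; "position": TCP position; "orientation": TCP orientation; "contact_force": force on the tool from outside, world axes, zero at the start; "torque": the same for the moment, N m; "gripper_width": finger opening in m; "finger_force": force on a finger pad.
Only numpy, scipy, OpenCV 4.12 (cv2) and the standard library are available. Lean on these libraries where they do the work, as an engineer would, in place of code of your own. Each camera call takes 0.05 s, during which the arm holds its last target. There are 200 camera calls.

## Working session

There is one attempt and no reset: what is moved stays moved. The work goes in short steps, each a Python script; the robot and the scene stay as the last script left them, time stands still between calls to the robot, and variables do not carry over. Pictures are saved under pics/ and viewed, at most 10 in all, crops included, and the job is handed in when it is done.

```bash
mkdir -p pics; ls; python3 - <<'E'
from bench import manip
import cv2, numpy as np
for n in("top","scene"):
    im,d=manip.get_image(n); cv2.imwrite(f"pics/{n}0.png",im); np.save(f"{n}0.npy",d)
    c=manip.calibration(n); R=cv2.Rodrigues(np.array(c["rvec"]))[0]; print(n,c["intrinsics"],-R.T@np.array(c["tvec"]).ravel(), R[2])
print(manip.grip_depth, manip.calibration("wrist"), manip.get_obs())
E
```

```text
pics
top [[506.73894739   0.         316.25357997]
 [  0.         506.73894739 201.39664513]
 [  0.           0.           1.        ]] [0.4620131  0.02468143 1.23125858] [ 0.089125    0.01370178 -0.9959262 ]
scene [[368.92137167   0.         322.00136112]
 [  0.         368.92137167 203.3756023 ]
 [  0.           0.           1.        ]] [ 0.93972918 -0.20712637  0.7528711 ] [-0.46905158  0.2929695  -0.83316234]
0.0187 {'intrinsics': array([[322.2205117 ,   0.        , 324.91666092],
       [  0.        , 322.2205117 , 196.92628439],
       [  0.        ,   0.        ,   1.        ]]), 'T_tool_cam': array([[-1.51424550e-03, -9.54340524e-01, -2.98717041e-01,
         7.68846542e-02],
       [ 9.99998824e-01, -1.51722158e-03, -2.21941405e-04,
        -2.38830088e-04],
       [-2.41412264e-04, -2.98717026e-01,  9.54341700e-01,
        -1.43074172e-01],
       [ 0.00000000e+00,  0.00000000e+00,  0.00000000e+00,
         1.00000000e+00]])} {'time': 0.1, 'joint_pos': array([-1.29681489e+00,  4.86957191e-02,  9.77642168e-02,  1.62202481e+00,
        3.29128588e-05,  1.44298933e+00]), 'qvel': array([ 2.14747821e-04, -3.24503781e-03,  4.26279371e-03, -3.62921409e-05,
        1.71359205e-03,  1.18375472e-03]), 'joint_torque': array([ 2.04778953e-03, -3.39850974e+01,  3.20935929e+01,  1.57824252e-02,
       -1.66729860e-04, -1.01980837e-05]), 'position': array([ 0.20515208, -0.4826532 ,  0.2302292 ]), 'orientation': array([[ 9.20363173e-01,  3.91064348e-01, -5.52733880e-04],
       [ 3.91064617e-01, -9.20360855e-01,  2.08832382e-03],
       [ 3.07954366e-04, -2.13817100e-03, -9.99997667e-01]]), 'contact_force': array([ 0.20426789,  0.34432631, -0.06893612]), 'torque': array([0.01507646, 0.03007464, 0.02208133]), 'finger_force': 0.0, 'gripper_width': 0.08517709539131406}
```

View pics/top0.png

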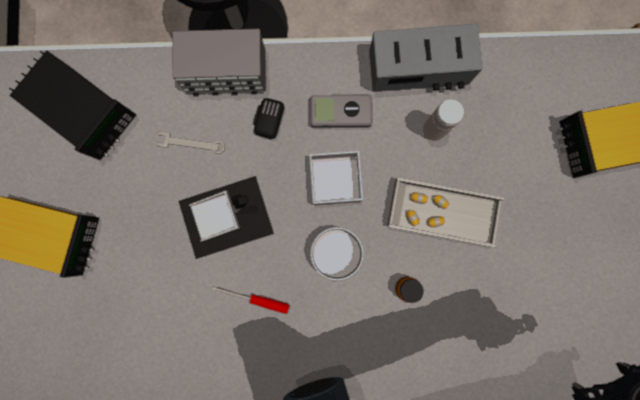

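View pics/scene0.png

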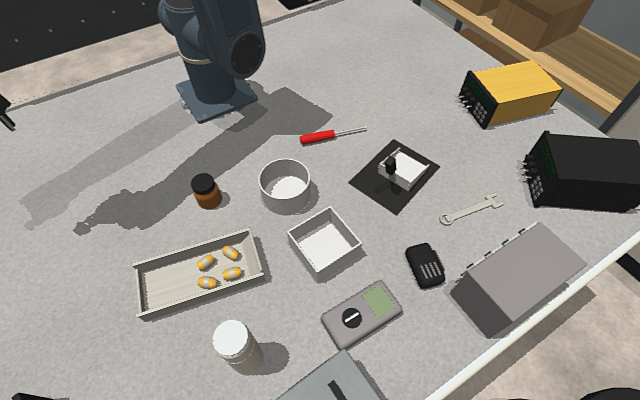

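The top view shows the tray at about (445,212), with the adapters at its left end, so its ramp points left (+y). The scoop is on the mat at (215,215) with its handle at (240,202) and its lip also to the left. The tin is at (337,252) and the square box at (335,178). The scene view agrees. Next I'll get coarse coordinates.

```bash
cat > h.py <<'E'
from bench import manip
import cv2, numpy as np
def cam(name, obs=None):
    """K, R(world->cam), centre"""
    c=manip.calibration(name); K=np.array(c["intrinsics"])
    if name=="wrist":
        T=np.array(c["T_tool_cam"]); Rt=np.array(obs["orientation"]); p=np.array(obs["position"])
        return K,(Rt@T[:3,:3]).T,p+Rt@T[:3,3]
    R=cv2.Rodrigues(np.array(c["rvec"]))[0]; return K,R,-R.T@np.array(c["tvec"]).ravel()
def ray(C,px):
    K,R,c=C; px=np.atleast_2d(px).astype(float)
    d=np.c_[px,np.ones(len(px))]@np.linalg.inv(K).T; return d@R
def onplane(C,px,z):
    d=ray(C,px); return C[2]+d*((z-C[2][2])/d[:,2:3])
def cloud(C,d):
    v,u=np.mgrid[:d.shape[0],:d.shape[1]]
    P=C[2]+ray(C,np.c_[u.ravel(),v.ravel()])*d.reshape(-1,1); P[d.ravel()==0]=np.nan
    return P.reshape(*d.shape,3)
def project(C,P):
    q=(np.atleast_2d(P)-C[2])@C[1].T@C[0].T; return q[:,:2]/q[:,2:]
def tri(Ca,pa,Cb,pb):
    """two-view triangulation: points and ray miss distance"""
    out=[]
    for a,b in zip(np.atleast_2d(pa),np.atleast_2d(pb)):
        da,db=ray(Ca,a)[0],ray(Cb,b)[0]
        s=np.linalg.lstsq(np.c_[da,-db],Cb[2]-Ca[2],rcond=None)[0]
        A,B=Ca[2]+da*s[0],Cb[2]+db*s[1]; out.append([*((A+B)/2),np.linalg.norm(A-B)])
    return np.array(out)
def shot(tag):
    o=manip.get_obs(); im,d=manip.get_image("wrist"); cv2.imwrite(f"pics/{tag}.png",im)
    np.savez(f"{tag}.npz",im=im,d=d,p=o["position"],R=o["orientation"]); return cam("wrist",o),im,d
def load(tag):
    z=np.load(f"{tag}.npz"); return cam("wrist",dict(position=z["p"],orientation=z["R"])),z["im"],z["d"]
E
python3 - <<'E'
from h import *
C=cam("top"); P=cloud(C,np.load("top0.npy"))
for n,(u,v) in dict(table=(380,130),tray=(470,217),trayL=(397,205),trayR=(499,220),tin=(337,250),box=(335,178),pan=(215,217),handle=(240,201),mat=(200,240),matR=(262,210)).items():
    print(n,P[v,u].round(3))
p=onplane(C,[[216,217],[445,213],[337,252]],.03).round(3);print(p)
# coarse camera poses: tool down, camera above target
T=np.array(manip.calibration("wrist")["T_tool_cam"])
for nm,(x,y) in dict(scoop=p[0,:2],tray=p[1,:2]).items():
  for k in range(4):
    a=k*np.pi/2; Rr=np.array([[np.cos(a),np.sin(a),0],[np.sin(a),-np.cos(a),0],[0,0,-1.]])
    off=Rr@np.array([-0.03,0,0])
    print(nm,k,[ (z,manip.ik([x-off[0],y-off[1],z],Rr) is not None) for z in (.2,.25,.3)])
E
```

```text
table [ 0.745 -0.12  -0.   ]
tray [ 0.524 -0.329  0.003]
trayL [ 0.557 -0.152  0.018]
trayR [ 0.516 -0.4   -0.003]
tin [ 0.453 -0.006 -0.   ]
box [ 0.628 -0.006  0.005]
pan [0.54  0.288 0.006]
handle [0.566 0.207 0.129]
mat [0.485 0.326 0.004]
matR [0.554 0.174 0.003]
[[ 0.538  0.281  0.03 ]
 [ 0.534 -0.263  0.03 ]
 [ 0.448 -0.005  0.03 ]]
scoop 0 [(0.2, True), (0.25, True), (0.3, True)]
scoop 1 [(0.2, True), (0.25, True), (0.3, True)]
scoop 2 [(0.2, True), (0.25, True), (0.3, True)]
scoop 3 [(0.2, True), (0.25, True), (0.3, True)]
tray 0 [(0.2, True), (0.25, True), (0.3, True)]
tray 1 [(0.2, True), (0.25, True), (0.3, True)]
tray 2 [(0.2, True), (0.25, True), (0.3, True)]
tray 3 [(0.2, True), (0.25, True), (0.3, True)]
```

```bash
python3 - <<'E'
from h import *
R=np.array([[1,0,0],[0,-1,0],[0,0,-1.]])
for tag,(x,y,z) in dict(tray1=(.52,-.29,.22),tray2=(.55,-.2,.25),tin1=(.46,-.04,.25),tin2=(.46,.06,.25),sc1=(.56,.22,.25),sc2=(.56,.32,.25)).items():
    manip.move_pose([x,y,z],R); shot(tag)
print(manip.get_obs()["time"])
ims=[cv2.imread(f"pics/{t}.png") for t in("tray1","tin1","sc1","sc2")]
m=np.vstack([np.hstack(ims[:2]),np.hstack(ims[2:])]); cv2.imwrite("pics/m.png",cv2.resize(m,(800,500),interpolation=cv2.INTER_AREA))
E
```

```text
8.9167
```

View pics/m.png

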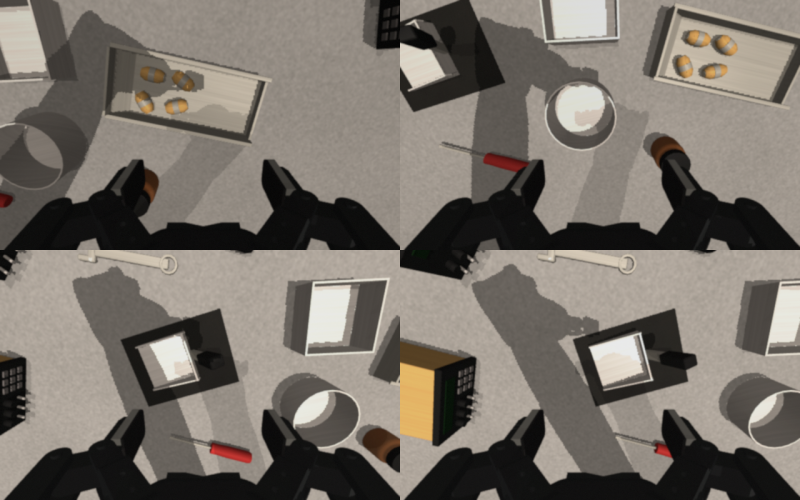

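The mosaic shows, in 800x500 pixels, the tray at (185,95) with four adapters at its left (ramp) end, the tin at (580,110), and the scoop pan at (168,360) with the dark handle at (208,358). The handle is shifted to (678,358) in the second view. Next I'll measure these from the wrist views, using depth segmentation and two-view rays.

```bash
cat > meas.py <<'E'
from h import *
def circ(p):
    A=np.c_[2*p,np.ones(len(p))]; s=np.linalg.lstsq(A,(p**2).sum(1),rcond=None)[0]; return s[:2],np.sqrt(s[2]+s[:2]@s[:2])
def rect(Q):
    r=cv2.minAreaRect((Q*1000).astype(np.float32)); return np.round(r[0],1),np.round(r[1],1),round(r[2],2)
def near(P,c,r): return np.hypot(P[...,0]-c[0],P[...,1]-c[1])<r
def big(m):
    n,l,s,_=cv2.connectedComponentsWithStats(m.astype(np.uint8)); return l==1+np.argmax(s[1:,4])
if __name__=="__main__":
  for t in("tin1","tin2"):
    C,im,d=load(t); P=cloud(C,d); m=near(P,(.45,-.005),.09)&(P[...,2]>.06)
    z=P[m][:,2]; rz=np.percentile(z,90); q=P[m&(P[...,2]>rz-.006)]
    print(t,rz,circ(q[:,:2]),rect(q[:,:2]))
  for t in("tray1","tray2"):
    C,im,d=load(t); P=cloud(C,d)
    m=near(P,(.53,-.27),.18)&(P[...,2]>.034)&(P[...,2]<.06); print(t,"walls",rect(P[big(cv2.dilate(m.astype(np.uint8),np.ones((3,3)))) & m][:,:2]), np.percentile(P[m][:,2],[50,90]))
    hsv=cv2.cvtColor(im,cv2.COLOR_BGR2HSV)
    g=near(P,(.53,-.27),.15)&(P[...,2]>.012)&(P[...,2]<.04)&(hsv[...,1]>110)&(hsv[...,0]<30)
    n,l,s,c=cv2.connectedComponentsWithStats(g.astype(np.uint8))
    for i in range(1,n):
        if s[i,4]>60: print("  adapter",s[i,4],c[i].round(1),np.nanmedian(P[l==i],0).round(4),P[l==i][:,2].max().round(4))
  for t in("sc1","sc2"):
    C,im,d=load(t); P=cloud(C,d)
    h=near(P,(.56,.22),.09)&(P[...,2]>.07)&(P[...,2]<.15); h=big(h)
    Q=P[h]; print(t,"handle zmax",np.percentile(Q[:,2],[5,50,98]).round(4))
    for a,b in((.08,.095),(.095,.11),(.115,.121),(.121,.13)):
        q=Q[(Q[:,2]>a)&(Q[:,2]<b)]; 
        if len(q)>5: print("   ",a,b,len(q),q.mean(0).round(4),rect(q[:,:2]))
    b=near(P,(.54,.28),.13)&(P[...,2]<.012)&(im.max(2)<50); b=big(b); print("  mat",rect(P[b][:,:2]),np.median(P[b][:,2]))
    s=near(P,(.54,.28),.085)&(P[...,2]<.05)&(im.min(2)>60); s=big(s); q=P[s]
    print("  pan",len(q),rect(q[:,:2]),np.percentile(q[:,2],[2,50,98]).round(4), "fl",np.median(q[q[:,2]<.009],0).round(4))
E
python3 meas.py
```

```text
tin1 0.3370255296143952 (array([ 0.46643006, -0.02559977]), np.float64(0.032865260775963696)) (array([473.6, -23.8]), array([111.7,  16.6]), 89.48)
tin2 0.3366388833272376 (array([0.43338846, 0.03437302]), np.float64(0.0493613392631594)) (array([473.5,  34.1]), array([93.6, 14.1]), 83.94)
tray1 walls (array([ 537.3, -261.9]), array([254. , 120.5]), 77.76) [0.04177072 0.04948224]
  adapter 217 [231.3 116.2] [ 0.5771 -0.1951  0.0247] 0.029
  adapter 278 [253.6 121.8] [ 0.5711 -0.2171  0.024 ] 0.0281
  adapter 238 [283.7 122.9] [ 0.5701 -0.2476  0.0246] 0.0285
  adapter 227 [301.6 136.5] [ 0.5558 -0.2666  0.0242] 0.0286
  adapter 241 [225.6 154.1] [ 0.538  -0.1852  0.0242] 0.0291
  adapter 239 [291.6 168.5] [ 0.5223 -0.2542  0.0239] 0.0281
  adapter 193 [271.  172.8] [ 0.5176 -0.2327  0.0245] 0.0282
  adapter 211 [236.1 173.2] [ 0.5169 -0.1951  0.024 ] 0.028
tray2 walls (array([ 537.5, -261.9]), array([252.8, 120.3]), 77.64) [0.04170397 0.04984678]
  adapter 189 [320.1 141.8] [ 0.5776 -0.1945  0.0243] 0.0285
  adapter 174 [339.3 147. ] [ 0.5714 -0.2162  0.0243] 0.0282
  adapter 215 [365
[... 870 characters left out ...]
 284.4]), array([106.4, 114.3]), 17.68) [0.0032 0.0055 0.0394] fl [0.5401 0.2921 0.0052]
sc2 handle zmax [0.0792 0.1139 0.1289]
    0.08 0.095 251 [0.5665 0.2234 0.0876] (array([567.8, 222.1]), array([15. , 28.2]), 60.22)
    0.095 0.11 289 [0.5684 0.218  0.1028] (array([566.6, 211.8]), array([17.9, 25.7]), 16.87)
    0.115 0.121 135 [0.5699 0.213  0.118 ] (array([571.7, 211. ]), array([12.9, 26.5]), 57.74)
    0.121 0.13 539 [0.5694 0.2055 0.1256] (array([569.1, 204.2]), array([17.9, 23.5]), 17.69)
  mat (array([539.3, 264.1]), array([148.2, 196.6]), 16.42) 0.0032205366671849145
  pan 6965 (array([534.9, 282.3]), array([109.7, 111.9]), 17.52) [0.0031 0.0055 0.0397] fl [0.5396 0.2895 0.0052]
```

```bash
cat > plan.py <<'E'
from meas import *
D=np.deg2rad
SC=np.array([.5408,.2912,.003]); SY=D(107.6)
TR=np.array([.5374,-.2619,0]); TY=D(77.7)
GD=manip.grip_depth; SIGN=1
c,s=np.cos(D(20)),np.sin(D(20))
def Rscoop(yaw,pitch):   # pitch>0: lip up
    f=np.array([np.cos(yaw),np.sin(yaw),0]); z=np.array([0,0,1.]); l=np.cross(z,f)
    F=f*np.cos(pitch)+z*np.sin(pitch); return np.c_[F,l,np.cross(F,l)]
def Rts(sign): # tool axes in scoop frame
    z=np.array([s,0,-c]); y=np.array([0,float(sign),0]); return np.c_[np.cross(y,z),y,z]
def tcp_in_scoop(): return np.array([-.082,0,.095])+GD*np.array([s,0,-c])
def tool(point,ref,yaw,pitch,sign=None):
    """TCP pose that puts scoop-frame point ref at world point"""
    R=Rscoop(yaw,pitch); return np.asarray(point)+R@(tcp_in_scoop()-np.array(ref)),R@Rts(SIGN if sign is None else sign)
LIP=[.048,0,0]; ORG=[0,0,0]
def tray(x,z,y=0): return TR+np.array([np.cos(TY)*x-np.sin(TY)*y,np.sin(TY)*x+np.cos(TY)*y,z])
def back(pose,d): return pose[0]-d*pose[1][:,2],pose[1]
E
cat > chk.py <<'E'
from plan import *
Ps=[];
for t in("tin1","tin2"):
    C,im,d=load(t); P=cloud(C,d); m=near(P,(.45,-.005),.09)&(P[...,2]>.064)&(P[...,2]<.09); q=P[m]
    print(t,circ(q[:,:2]),rect(q[:,:2]),np.median(q[:,2])); 
    h=near(cloud(C,d),(.569,.204),.05)
cs=[]
for t in("sc1","sc2"):
    C,im,d=load(t); P=cloud(C,d); h=big(near(P,(.569,.204),.05)&(P[...,2]>.121)&(P[...,2]<.14))
    cs.append((C,np.argwhere(h)[:,::-1].mean(0)))
print("handle top tri",tri(*cs[0],*cs[1]))
C1,_,d1=load("tray1");C2,_,d2=load("tray2")
print("adapters tri",tri(C1,[[283.7,122.9],[225.6,154.1],[236.1,173.2]],C2,[[365.8,148.5],[311,175.8],[319.5,193]]).round(4))
for C,d in((C1,d1),(C2,d2)):
    P=cloud(C,d); m=near(P,TR,.2); Q=P[m]-TR; X=Q@[np.cos(TY),np.sin(TY),0];Y=Q@[-np.sin(TY),np.cos(TY),0];Z=Q[:,2]
    print("floor z",np.nanmedian(Z[(abs(X+60)<40)&(abs(Y)<.03)&(X<-.02)&(X>-.1)] if 0 else Z[(X<-.03)&(X>-.1)&(abs(Y)<.03)]))
    k=(abs(Y)<.04)&(X>.103)&(X<.12)&(Z<.03); print("ramp x-z",np.median(X[k]-Z[k]),"should be .095")
    for sg in(1,-1):
        k=(abs(X)<.1)&(abs(Y*sg-.055)<.006)&(Z>.037)&(Z<.044); p=np.polyfit(X[k],Y[k],1); print("wall",sg,p,np.median(Y[k]))
TIN=np.array([.4505,-.0055])
for sg in(1,-1):
    W=dict(grasp=tool(SC,ORG,SY,0,sg),pre=back(tool(SC,ORG,SY,0,sg),.09),lift=tool(SC+[0,0,.13],ORG,SY,0,sg),over=tool(tray(-.03,.1),LIP,TY,D(-12),sg),entry=tool(tray(-.022,.004),LIP,TY,D(-12),sg),
     end=tool(tray(.097,.004),LIP,TY,D(-3),sg),up=tool(tray(.117,.024),LIP,TY,D(12),sg),high=tool(tray(.09,.15),LIP,TY,D(25),sg))
    for yw in(60,75,90,105):
        f=np.array([np.cos(D(yw)),np.sin(D(yw))])
        for pt in(25,0,-35,-70): W[f"t{yw}_{pt}"]=tool([*(TIN-.025*f),.082],LIP,D(yw),D(pt),sg)
    print(sg)
    for k,v in W.items():
        q=manip.ik(*v); print(k,None if q is None else np.round(q,2))
E
python3 chk.py
```

```text
tin1 (array([ 0.44681204, -0.00275469]), np.float64(0.05793953036815825)) (array([446.5,  -2.5]), array([118.9, 119. ]), 72.29) 0.06979643185361933
tin2 (array([ 0.44662713, -0.00212852]), np.float64(0.05797299892065448)) (array([446.4,  -2.5]), array([119. , 118.5]), 44.25) 0.06970939990453112
handle top tri [[5.68536038e-01 2.03746804e-01 1.21457595e-01 3.00979508e-04]]
adapters tri [[ 0.5694 -0.2475  0.0207  0.0006]
 [ 0.5365 -0.1835  0.0186  0.0006]
 [ 0.5158 -0.1936  0.0208  0.0009]]
floor z 0.28974235290073397
ramp x-z 0.09434519272110395 should be .095
wall 1 [0.00101293 0.0555184 ] 0.055322338428441295
wall -1 [ 0.00115425 -0.05666652] -0.05666743840964247
floor z 0.003163683868557199
ramp x-z 0.0945325692913995 should be .095
wall 1 [0.00014746 0.05556412] 0.05539912501659236
wall -1 [ 0.00116074 -0.05663822] -0.056649571344396216
1
grasp [ 0.08  0.31  0.06  1.4   0.34 -1.81]
pre [ 0.03  0.3   0.22  1.58  0.34 -1.86]
lift [ 0.08  0.29  0.29  1.65  0.34 -1.81]
over [-0.82  0.45  0.5   1.71  0.11 -2.18]
entry [-0.81  0.43  0.3   1.51  0.12 -2.17]
end [-0.74  0.4   0.19  1.52  
[... 1178 characters left out ...]
1.64  0.64  0.83]
t60_0 [-0.79 -0.27 -0.37  1.56  0.34  1.29]
t60_-35 [-0.16 -0.12 -0.12  1.67 -0.24  1.94]
t60_-70 [ 0.24  0.48  0.32  2.11 -0.59  2.55]
t75_25 [-0.96  0.28 -0.13  1.74  0.57  0.7 ]
t75_0 [-0.73 -0.07 -0.21  1.6   0.31  1.08]
t75_-35 [-0.16 -0.14 -0.14  1.6  -0.26  1.67]
t75_-70 [ 0.31  0.32  0.14  1.96 -0.7   2.35]
t90_25 [-0.84  0.5   0.15  1.86  0.49  0.57]
t90_0 [-0.66  0.1  -0.03  1.66  0.27  0.89]
t90_-35 [-0.16 -0.16 -0.15  1.54 -0.26  1.4 ]
t90_-70 [ 0.36  0.14 -0.06  1.77 -0.8   2.1 ]
t105_25 [-0.71  0.7   0.43  1.99  0.41  0.45]
t105_0 [-0.57  0.26  0.14  1.72  0.23  0.71]
t105_-35 [-0.16 -0.18 -0.17  1.47 -0.24  1.13]
t105_-70 [ 0.39 -0.09 -0.28  1.54 -0.86  1.77]
```

```bash
sed -i 's/SIGN=1/SIGN=-1/; s/^TR=.*/TR=np.array([.5378,-.2625,0]); TY=D(77.75); TIN=np.array([.4467,-.0024])/' plan.py
cat >> plan.py <<'E'
def lin(p,v=.25,**k): return manip.move_linear(p[0],p[1],v=v,**k)
def st(): o=manip.get_obs(); return round(o["time"],2),o["contact_force"].round(1),round(o["gripper_width"],4),o["position"].round(4)
def pan(tag):
    """look at the held scoop: wrist shot mapped to the nominal scoop frame"""
    o=manip.get_obs(); C,im,d=shot(tag); Rs=o["orientation"]@Rts(SIGN).T; org=o["position"]-Rs@tcp_in_scoop()
    return (cloud(C,d)-org)@Rs,im
E
python3 - <<'E'
from plan import *
g=tool(SC,ORG,SY,0)
manip.grip(.06,110); manip.move_pose(*back(g,.085)); lin(g,.12); print(st(),g[0].round(4))
manip.grip(0.0,110); print(st())
lin(tool(SC+[0,0,.03],ORG,SY,0),.12); print(st())
Q,im=pan("held")
x,y,z=Q[...,0],Q[...,1],Q[...,2]
k=(abs(x)<.035)&(abs(y)<.035)&(abs(z)<.02); A=np.c_[x[k],y[k],np.ones(k.sum())]; print("floor plane",np.linalg.lstsq(A,z[k],rcond=None)[0],k.sum())
k=(abs(x)<.07)&(abs(y)<.06)&(z>-.008)&(z<.045); print("rect",rect(np.c_[x[k],y[k]]),x[k].max(),y[k].min(),y[k].max())
E
```

```text
(13.49, array([-0.5,  0.5,  0.4]), 0.0598, array([0.5642, 0.2191, 0.0812])) [0.5637 0.2191 0.0804]
(13.95, array([-1.1, -2.4,  3.4]), 0.0174, array([0.5642, 0.2189, 0.0814]))
(14.35, array([-0.1,  0.8, -2.3]), 0.0168, array([0.5641, 0.219 , 0.1104]))
floor plane [-0.00188612 -0.00034658  0.00134875] 8825
rect (array([-7.4,  0.3]), array([108.2,  92.4]), 0.2) 0.04655756732615073 -0.04602302575119838 0.04661139502021964
```

View pics/held.png

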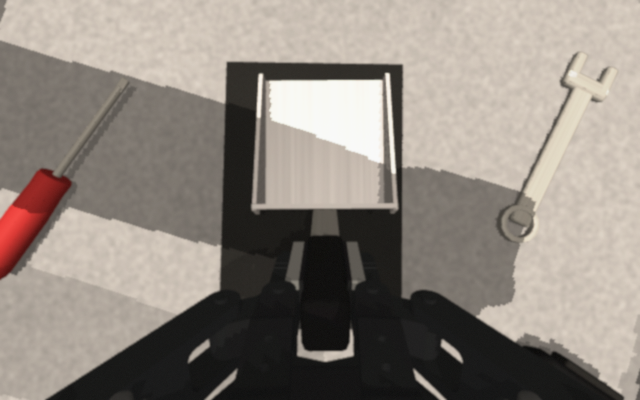

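The held scoop sits square in the grip: pan edges at columns 255 and 395, lip at row 80, and the fitted floor plane within 0.2 degrees and about 1 mm of nominal. Next I'll go to the tray.

```bash
python3 - <<'E'
from plan import *
lin(tool(SC+[0,0,.12],ORG,SY,0),.3)
manip.move_pose(*tool(tray(-.026,.11),LIP,TY,D(-12)))
lin(tool(tray(-.026,.018),LIP,TY,D(-12)),.25)
hit=lin(tool(tray(-.026,-.003),LIP,TY,D(-12)),.04,force_limit=5); o=manip.get_obs()
Rs=o["orientation"]@Rts(SIGN).T; lip=o["position"]-Rs@(tcp_in_scoop()-np.array(LIP)); print(hit,st(),"lip",lip.round(4), tray(-.026,.003).round(4))
Q,im=pan("entry")
im2,_=manip.get_image("scene"); cv2.imwrite("pics/entry_m.png",np.hstack([cv2.resize(im,(400,250)),cv2.resize(im2[200:350,80:320],(400,250))]))
E
```

```text
True (17.99, array([0.7, 0. , 3.5]), 0.0169, array([ 0.511 , -0.3916,  0.1045])) lip [ 0.5337 -0.2895  0.0029] [ 0.5323 -0.2879  0.003 ]
```

View pics/entry_m.png

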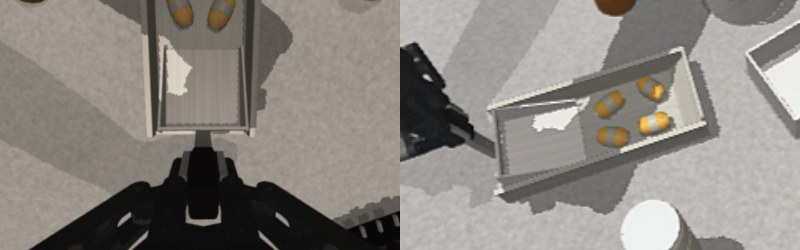

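The scoop is in the tray at the left of the right-hand picture, lip on the floor at the expected 3 mm, side walls clear, with all four adapters ahead of it. Now I'll push.

```bash
python3 - <<'E'
from plan import *
F=dict(force_limit=50)
print(lin(tool(tray(.02,.003,.001),LIP,TY,D(-4)),.1,**F),st())
print(lin(tool(tray(.097,.003,.001),LIP,TY,D(-2)),.14,**F),st())
Q,im=pan("push"); im2,_=manip.get_image("scene"); cv2.imwrite("pics/push_m.png",np.hstack([cv2.resize(im,(400,250)),cv2.resize(im2[200:350,80:320],(400,250))]))
E
```

```text
False (18.6, array([-1. , -2.6,  3.4]), 0.0165, array([ 0.5162, -0.3588,  0.0893]))
False (19.28, array([-0.3, -1.5,  3.7]), 0.0167, array([ 0.5321, -0.2855,  0.085 ]))
```

View pics/push_m.png

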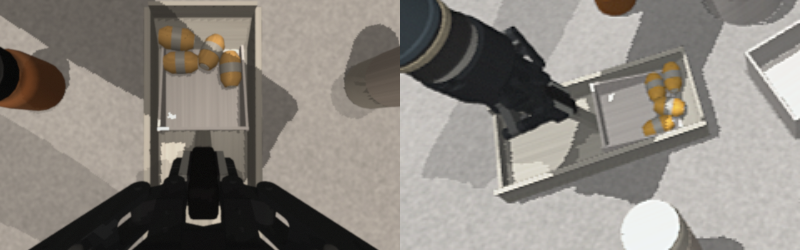

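Two adapters, at about (181,62) and (230,68) in the left panel, are in the pan. A third straddles the lip at (211,50) and the fourth is on the ramp at (176,37). I'll run the lip up the ramp while tipping the scoop back.

```bash
python3 - <<'E'
from plan import *
F=dict(force_limit=60)
print(lin(tool(tray(.107,.013,.001),LIP,TY,D(3)),.1,**F),st())
print(lin(tool(tray(.117,.0235,.001),LIP,TY,D(11)),.1,**F),st())
Q,im=pan("ramp"); im2,_=manip.get_image("scene"); cv2.imwrite("pics/ramp_m.png",np.hstack([cv2.resize(im,(400,250)),cv2.resize(im2[200:350,80:320],(400,250))]))
E
```

```text
False (19.63, array([-0.2, -0.9, -0.1]), 0.0165, array([ 0.5314, -0.2827,  0.0819]))
False (19.93, array([ 3.1,  0.4, -0.6]), 0.0168, array([ 0.533, -0.281,  0.075]))
```

View pics/ramp_m.png

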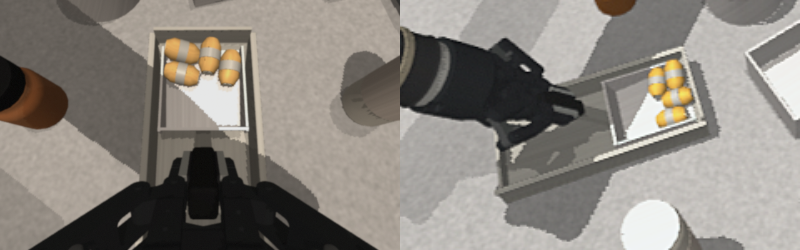

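All four adapters now appear inside the pan, the front two close to the lip at about (181,48). I'll lift while tipping back further.

```bash
python3 - <<'E'
from plan import *
print(lin(tool(tray(.114,.055,.001),LIP,TY,D(25)),.1,force_limit=60),st())
print(lin(tool(tray(.10,.13,.001),LIP,TY,D(25)),.15),st())
manip.wait(.2)
Q,im=pan("lifted"); im2,_=manip.get_image("top"); cv2.imwrite("pics/lift_m.png",np.hstack([cv2.resize(im,(400,250)),cv2.resize(im2[150:270,350:540],(400,250))]))
x,y,z=Q[...,0],Q[...,1],Q[...,2]
hs=cv2.cvtColor(im,cv2.COLOR_BGR2HSV); k=(abs(x)<.06)&(abs(y)<.05)&(z>.012)&(z<.05)&(hs[...,1]>110)&(hs[...,0]<30); print(k.sum(),x[k].min(),x[k].max(),z[k].max())
k=(abs(x)<.035)&(abs(y)<.035)&(abs(z)<.006); A=np.c_[x[k],y[k],np.ones(k.sum())]; print("floor plane",np.linalg.lstsq(A,z[k],rcond=None)[0],k.sum())
E
```

```text
False (20.42, array([-0.1, -0.8, -3.5]), 0.0166, array([ 0.5288, -0.2921,  0.0698]))
False (21.07, array([-0.8, -0.5, -4.7]), 0.0168, array([ 0.5275, -0.3056,  0.1482]))
3999 -0.045835510170750694 0.04954967167512739 0.0403956899188267
floor plane [-0.00541509 -0.00053678  0.00084456] 6282
```

View pics/lift_m.png

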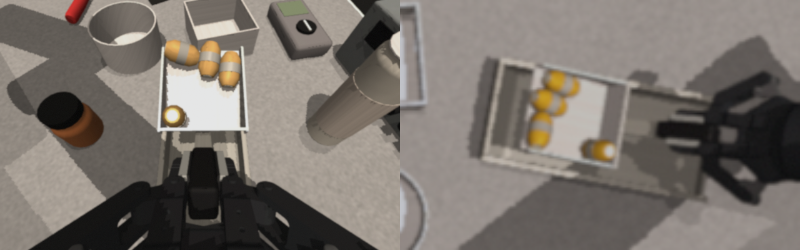

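All four are in the scoop. One has rolled to the back at (173,117), and three rest near the lip at (182,52), (209,58) and (230,68). I'll tip further back above the tray to settle them.

```bash
python3 - <<'E'
from plan import *
for a in(42,38,35,32):
    try: lin(tool(tray(.09,.16,.001),LIP,TY,D(a)),.12); print(a); break
    except manip.MotionError as e: print(a,e)
manip.wait(.3); print(st())
Q,im=pan("tip"); im2,_=manip.get_image("top"); cv2.imwrite("pics/tip_m.png",np.hstack([cv2.resize(im,(400,250)),cv2.resize(im2[150:270,350:540],(400,250))]))
x,y,z=Q[...,0],Q[...,1],Q[...,2]
hs=cv2.cvtColor(im,cv2.COLOR_BGR2HSV); k=(abs(x)<.06)&(abs(y)<.05)&(z>.012)&(z<.05)&(hs[...,1]>110)&(hs[...,0]<30); print(k.sum(),x[k].min(),x[k].max(),z[k].max())
n,l,s_,c_=cv2.connectedComponentsWithStats(k.astype(np.uint8))
for i in range(1,n):
    if s_[i,4]>60: print(s_[i,4],np.median(Q[l==i],0).round(3))
f=np.array([np.cos(D(85)),np.sin(D(85))])
for p in(35,20,0,-35,-70):
    q=manip.ik(*tool([*(TIN-.025*f),.085],LIP,D(85),D(p))); print(p,q if q is None else q.round(2))
E
```

```text
42 the arm cannot follow that straight line within its joint ranges
38
(22.05, array([-0.5, -0.7, -5. ]), 0.0169, array([ 0.5259, -0.3157,  0.1479]))
3862 -0.04578086425555897 0.001663967478187126 0.040566464429029774
755 [-0.01   0.03   0.033]
276 [-0.019  0.013  0.02 ]
988 [-0.017 -0.018  0.022]
688 [-0.036  0.028  0.036]
564 [-0.039 -0.005  0.022]
591 [-0.039 -0.028  0.022]
35 [-0.92  0.59  0.11  1.91  0.58  0.48]
20 [-0.85  0.33  0.01  1.78  0.48  0.67]
0 [-0.68  0.03 -0.1   1.64  0.29  0.95]
-35 [-0.16 -0.17 -0.15  1.57 -0.26  1.5 ]
-70 [ 0.35  0.2   0.01  1.85 -0.77  2.2 ]
```

```bash
python3 - <<'E'
from plan import *
Y=D(85); f=np.array([np.cos(Y),np.sin(Y)])
T=lambda p,z,b=.025: tool([*(TIN-b*f),z],LIP,Y,D(p))
lin(T(22,.125),.2); print(st())
lin(T(5,.085),.15)
for p in(-15,-30,-45,-60,-72): lin(T(p,.083),.12)
manip.wait(.4); print(st())
Q,im=pan("dump"); im2,_=manip.get_image("top"); im3,_=manip.get_image("scene")
cv2.imwrite("pics/dump_m.png",np.hstack([cv2.resize(im2[140:300,200:520],(400,200)),cv2.resize(im3[120:320,120:520],(400,200))]))
E
```

```text
(23.19, array([-0.4,  0.8, -5.2]), 0.0165, array([ 0.4323, -0.171 ,  0.1503]))
(26.4, array([ 0.1,  0.5, -2.2]), 0.0166, array([0.4477, 0.0074, 0.2253]))
```

View pics/dump_m.png

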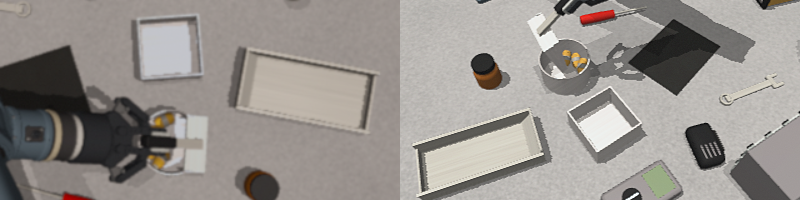

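The scene view shows the adapters in the tin at about (572,60), the tray is empty, and the force reading is back to the empty-scoop value. Now I'll return the scoop to its mat.

```bash
python3 - <<'E'
from plan import *
Y=D(85); f=np.array([np.cos(Y),np.sin(Y)])
lin(tool([*(TIN-.025*f),.165],LIP,Y,D(-72)),.2)
lin(tool(SC+[0,0,.12],ORG,SY,0),.2)
lin(tool(SC+[0,0,.012],ORG,SY,0),.2); manip.wait(.2)
print(lin(tool(SC-[0,0,.003],ORG,SY,0),.03,force_limit=4),st())
o=manip.get_obs(); print("scoop z",(o["position"]-o["orientation"]@Rts(SIGN).T@tcp_in_scoop()).round(4))
manip.wait(.2); manip.grip(.05); manip.wait(.2)
p=(o["position"],o["orientation"])
lin(back(p,.10),.15); print(st())
lin(tool(SC+[0,0,.15],ORG,SY,0),.2)
Q,im=pan("fin"); im2,_=manip.get_image("top"); im3,_=manip.get_image("scene")
cv2.imwrite("pics/fin_m.png",np.vstack([np.hstack([cv2.resize(im,(400,250)),cv2.resize(im2[100:300,170:490],(400,250))]),cv2.resize(im3[120:320,120:520],(800,340))[:, :]]))
x,y,z=Q[...,0],Q[...,1],Q[...,2]; z=z+.15
k=(abs(x)<.035)&(abs(y)<.035)&(abs(z)<.02); A=np.c_[x[k],y[k],np.ones(k.sum())]; print("floor plane",np.linalg.lstsq(A,z[k],rcond=None)[0],k.sum())
print(st())
E
```

```text
True (29.88, array([1. , 0.2, 3. ]), 0.0166, array([0.5642, 0.219 , 0.0814]))
scoop z [0.5415 0.2911 0.004 ]
(31.52, array([ 0.9,  1. , -0.2]), 0.0501, array([0.574 , 0.1864, 0.1745]))
floor plane [ 0.00122138 -0.00265399  0.00323904] 3347
(32.15, array([ 0.6, -0.8, -0.3]), 0.0503, array([0.563 , 0.2185, 0.2281]))
```

View pics/fin_m.png

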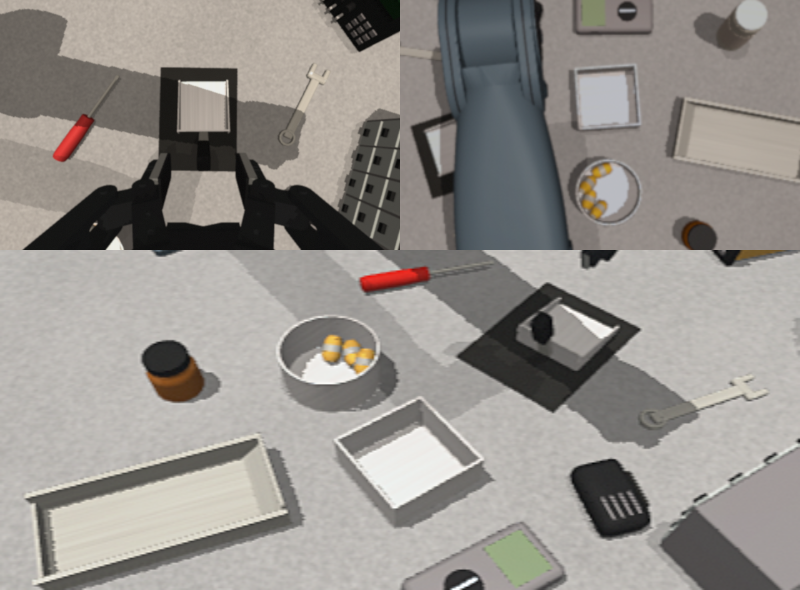

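The adapters are in the tin, at about (597,190) in the top view. The tray is empty, the scoop stands flat on its mat at (570,330), and nothing else has moved. I'll hand it in.

```bash
python3 -c "
from bench import manip
print(manip.job_done())"
```

```text
the job is handed in; nothing more can be done
None
```

The job is handed in: all four adapters went into the round tin in one scoopful, and the empty scoop stands flat on its mat, released, at about 32 s of the 61 s allowed.

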